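Clamp a culture dish on the colony counter's light stage

TASK

Put the single culture dish, the one lying by itself and not the stacked pair, flat on the light stage between the two stop posts and the open sliding jaw, and let go of it. Then slide the jaw by its knob fully home, so that its sprung fork holds the dish centred over the window. Keep the dish level, and leave the stacked dishes and the timer where they are.

Things in the scene. Friction and masses are not known exactly. Their poses are not given: they have to be found in the camera images.
- dish: The dish to be clamped: round clear 60 mm culture dish with lid, closed, 14 mm high; 59 mm wide over the lid's rim (the rim spans 6 to 14 mm above the underside, below it the dish is 52 mm wide). Lies alone on the worktop. Origin: centre of its underside; z up. Yaw does not matter.
- stack_lower: Lower dish of a stacked pair of the same kind, not to be touched. Origin: centre of its underside.
- stack_upper: Upper dish of the stacked pair, 14 mm above the lower one. Not to be touched. Origin: centre of its underside.
- stage: Light stage, fixed: low white housing with an aluminium plate, top 26 mm above the worktop. Origin: on the worktop under the window's centre; x points from the jaw to the two stop posts, z up. Housing from x = -135 to 70 mm, y = -65 to 65 mm. Posts (black, 10 mm thick, 14 mm above the plate) at x = 24.5, y = +-24.5 mm; a dish against both is centred over the window.
- stage_center (a point): Centre of the round white window (49 mm wide, with a small cross), on the plate's top surface, 26 mm above the worktop; here the centre of the dish's underside must be. Axes as the stage.
- jaw (a joint): Sliding jaw on the stage, in m: 0 fully open, 0.035 fully home against its end stop (towards the posts, the stage's +x). Starts between 0 and 0.012. It stays where it is left; sliding it takes about 6 N, and about 3 N more once its fork presses on the dish.
- jaw_knob (a point): Grip point on the axis of the jaw's black upright knob, 18 mm thick, 9 mm below its top, 32 mm above the plate; moves with the jaw. At jaw value q it is at x = -107 mm + q, y = 0 in the stage's frame. The carriage under it is 40 x 46 mm and reaches 15 mm above the plate.
- jaw_fork (a joint): How far the jaw's grey V-shaped fork (about 60 mm wide, 15 mm high above the plate) is pressed back on its springs, in m: 0 free, at most 0.008. It is 0.005 when the jaw is home with the dish against both posts. At jaw value q the fork leaves the dish 30 mm - q of spare room along the stage's x.
- timer: Flat white bench timer, 64 x 66 x 18 mm, bystander, not to be touched. Origin: centre of its underside.
Not all that is in view belongs to the job. Leave any brown or pink look-alike of the dish alone.

How it is judged:
By the outcome, as a careful person would: the job done as asked, in the order asked, and still so for the second after the job is handed in, with the robot touching nothing.
It also fails if it takes over 56 s, if anything falls off the work surface, if the arm or the gripper's body presses on something with over 40 N, if the wrist force passes 120 N, or if a joint passes its speed limit or range.

ROBOT

A 7-joint arm with a two-finger parallel gripper is mounted at the origin on a cart in front of the work surface, level with it; the furniture and walls round the work are solid. World frame = base frame: x ahead of the robot, y to its left, z up, the work surface at z = 0. Lengths are in m, angles in rad, forces in N, time in s.
With the tool pointing down it reaches from about 0.35 to 0.775 m from the base axis. Payload 3.1 kg.
Tool frame: the origin (TCP) lies midway between the tips of the shut fingers; the grasp point (between the pads) lies 19 mm behind it; x points along the fingers, y is the direction in which the jaws open and shut, and the axes are right-handed (so a half turn about x gives the same grasp; the last joint's range is limited). The gripper opens to 85 mm and grips with 20 to 120 N. Pads are 22 mm wide; open, the fingers measure 114 mm over their backs; the gripper's body (76 mm by 85 mm) begins 54 mm behind the grasp point. The pads swing forward as they close: fully open they stand 13 mm farther back than shut.
Start: joints at [-1.376, 0.311, 0.014, 1.512, -0.004, 1.319, -0.027], TCP at [0.129, 0.535, 0.231] pointing down, gripper open.
Joint ranges: [-2.7, 2.7], [-0.3, 1.91], [-1.27, 1.3], [0.12, 2.57], [-1.44, 4.58], [0.2, 2.03], [-3.05, 3.05]. Speed limits (rad/s): [2.79, 2.79, 3.14, 3.14, 3.14, 3.14, 3.14].

INTERFACE

Orientations are given as a unit quaternion [w, x, y, z].
In Python, from cell import bot, cams, spotter gives the robot as it stands.
- The arm moves only by the tool step_arm, never from a script. Its argument "series" is one flat list of numbers, 7 for each row, row after row: the shift along the world's x, y, z in m, then the turn, a rotation vector about the world's x, y, z in rad, then the closure in counts, from 0 (fully open) to 255 (shut). A call has 1 to 10 rows; each row is the pose to reach, as a shift and turn from the pose commanded when the call began; what a row does not reach only later rows make up. A row lasts 1/12 s, in which the tool goes at most 41.7 mm and 7.16 degrees, less where a joint would pass 70% of its speed; a pose out of reach is approached as far as the arm can. A call with a gripper value outside its range is refused whole. The fingers move at their own pace and stop on an object; "squeeze" is the grip in N (left out, the last holds). Time passes only in rows, so rows that repeat a pose let the fingers close. It gives the time, the measured TCP pose, the force and the opening at its end, in the units of the state.
- bot.get_state(): the state, without advancing time (a new reading comes with each control period).
- cams.camera(name): name is "scene" or "top"; returns a dict with "pixels" (420x560x3 uint8, red, green, blue), "fx", "fy", "cx", "cy" (pixels), "rvec" (rotation vector, rad) and "tvec" (3), from world to camera coordinates, as OpenCV has them. Camera axes: x right, y down, z forward; pixel columns grow to the right and rows downward; lengths in m; the calibration is good to about 2 mm. A picture is of the moment at which its call begins. There is no depth.
- bot.job_done(): hands the job in, once; it reports no verdict.
Trained networks look in a picture, given as the dict that the camera call returned (one of the last four; its "shot" number tells which), for a name from the list of things; names that differ only in an ending like _2 or _b are one class to them, and where a whole thing is asked for, a point or a joint stands for the part that bears it (a point fixed in the world has none). Each returns a list of dicts, best first, with "conf" (0 to 1); they miss things now and then, are a little off and sometimes report something else, mostly with a low value. They report only what shows in the picture. A call takes as long as a camera call. They do not tell look-alikes from the thing itself.
- spotter.spot_in(target, picture): "point" ([x, y, z] in m, in the coordinates of the camera as it stood for that picture, good to about 4 mm: the middle of the surface that is visible of it).
- spotter.tip_of(target, picture): "point" ([x, y, z] in m, in the coordinates of the camera as it stood for that picture, good to about 4 mm: a listed point, or the origin of a listed thing).
The state is a dict: "time_s": time; "joint_pos": joint angles; "joint_velocities": joint speeds; "joint_efforts": joint torques, N m; "ee_pos": TCP position; "orientation": TCP orientation; "wrist_force": force on the tool from outside, world axes, zero at the start; "torque": the same for the moment, N m; "gripper_width": opening from 0.0 (shut) to 1.0 (fully open).
Only numpy, scipy, OpenCV 4.12 (cv2) and the standard library are available. Lean on these libraries where they do the work, as an engineer would, in place of code of your own. Each camera call takes 0.05 s, during which the arm holds its last target. There are 200 camera calls.

## Working session

There is one attempt and no reset: what is moved stays moved. The work goes in short steps, Python scripts to look and compute and a tool call to move; the robot and the scene stay as the last step left them, time stands still between calls to the robot, and variables do not carry over. Pictures are saved under pics/ and viewed, about 8 in all and at most 12, crops included, and the job is handed in when it is done.

Besides the shell and the picture viewer there is one more tool, called as name(argument=value, ...), one argument or row to a line, values as JSON. step_arm: Moves the arm, as the interface text tells. Its arguments: {"type":"object","properties":{"series":{"type":"array"},"squeeze":{"type":"number"}},"required":["series"]}

```bash
mkdir -p pics
cat > h.py <<'E'
import numpy as np, cv2
from cell import bot, cams, spotter
def cam(n):
    p=cams.camera(n); R=cv2.Rodrigues(np.array(p["rvec"],float))[0]; t=np.array(p["tvec"],float).ravel()
    return p,R,t
def save(p,f,crop=None,s=1):
    im=np.array(p["pixels"])[:,:,::-1]
    if crop: x0,y0,x1,y1=crop; im=im[y0:y1,x0:x1]
    cv2.imwrite("pics/"+f,cv2.resize(im,None,fx=s,fy=s,interpolation=cv2.INTER_CUBIC))
def w(pt,R,t): return R.T@(np.array(pt)-t)
def px(X,p,R,t):
    c=R@np.array(X)+t; return np.array([p["fx"]*c[0]/c[2]+p["cx"],p["fy"]*c[1]/c[2]+p["cy"]])
def ray(u,v,z,p,R,t):
    d=R.T@np.array([(u-p["cx"])/p["fx"],(v-p["cy"])/p["fy"],1]); o=-R.T@t
    return o+d*(z-o[2])/d[2]
E
python3 - <<'E'
from h import *
np.set_printoptions(precision=4,suppress=True)
print(bot.get_state())
for n in("top","scene"):
    p,R,t=cam(n); save(p,n+"0.png"); print(n,-R.T@t)
    for k in("dish","stack_upper","stage","stage_center","jaw","jaw_knob","jaw_fork","timer"):
        for f in("tip_of","spot_in"):
            try:
                for d in getattr(spotter,f)(k,p)[:5]: 
                    X=w(d["point"],R,t);print(k,f,round(d["conf"],2),X,px(X,p,R,t).round())
            except Exception as e: print(k,f,e)
E
```

```text
{'time_s': 0.0, 'joint_pos': array([-1.3757,  0.3117,  0.014 ,  1.5131, -0.0044,  1.3192, -0.0272]), 'joint_velocities': array([-0.0015, -0.0023, -0.0005,  0.0023, -0.0013, -0.0009, -0.0007]), 'joint_efforts': array([  0.0003, -37.9909,   0.1461, -23.0596,   0.0122,   0.0135,
         0.    ]), 'ee_pos': array([0.1289, 0.5339, 0.2302]), 'orientation': array([ 0.7021,  0.0827,  0.7022, -0.0844]), 'wrist_force': array([0.5372, 0.0969, 0.2543]), 'torque': array([ 0.0328,  0.0048, -0.0021]), 'gripper_width': 0.9989251343418896}
top [ 0.3664 -0.1914  0.9269]
dish tip_of 0.65 [ 0.5132 -0.5113  0.0017] [413. 224.]
dish tip_of 0.6 [ 0.4869 -0.1219  0.0539] [244. 231.]
dish tip_of 0.59 [ 0.5847 -0.3853  0.0017] [358. 194.]
dish tip_of 0.56 [ 0.5084 -0.3028  0.0028] [324. 225.]
dish spot_in 0.85 [ 0.5133 -0.5116  0.0162] [415. 223.]
dish spot_in 0.83 [ 0.5788 -0.3839  0.0144] [359. 195.]
dish spot_in 0.73 [ 0.5094 -0.3016  0.0162] [324. 224.]
stack_upper tip_of 0.91 [ 0.4488 -0.4123  0.0193] [374. 251.]
stage tip_of 0.58 [ 0.5867 -0.1551  0.0022] [261. 192.]
stage spot_in 0.58 [ 0.5507 -0.1454
[... 1456 characters left out ...]
enter tip_of 0.61 [0.4605 0.0538 0.0016] [167. 214.]
stage_center spot_in 0.72 [ 0.5302 -0.1582  0.0202] [263. 219.]
jaw tip_of it knows: dish, jaw_knob, stack_lower, stack_upper, stage, stage_center, timer
jaw spot_in 0.9 [ 0.4948 -0.1336  0.0378] [244. 219.]
jaw_knob tip_of 0.58 [ 0.4903 -0.1278  0.0564] [240. 212.]
jaw_knob spot_in 0.67 [ 0.4917 -0.1339  0.0422] [243. 218.]
jaw_fork tip_of it knows: dish, jaw_knob, stack_lower, stack_upper, stage, stage_center, timer
jaw_fork spot_in 0.7 [ 0.5286 -0.1436  0.0397] [256. 211.]
timer tip_of 0.67 [ 0.4627  0.0505 -0.0033] [169. 215.]
timer spot_in 0.64 [0.4532 0.0479 0.0134] [166. 212.]
timer spot_in 0.23 [ 0.4912 -0.1345  0.0429] [243. 218.]
```

Run:
```python
from h import *
a=cv2.imread("pics/top0.png"); cv2.imwrite("pics/c_top.png",cv2.resize(a[150:290,210:450],None,fx=3.3,fy=3.3,interpolation=cv2.INTER_CUBIC))
```

```text
(no output)
```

View pics/c_top.png

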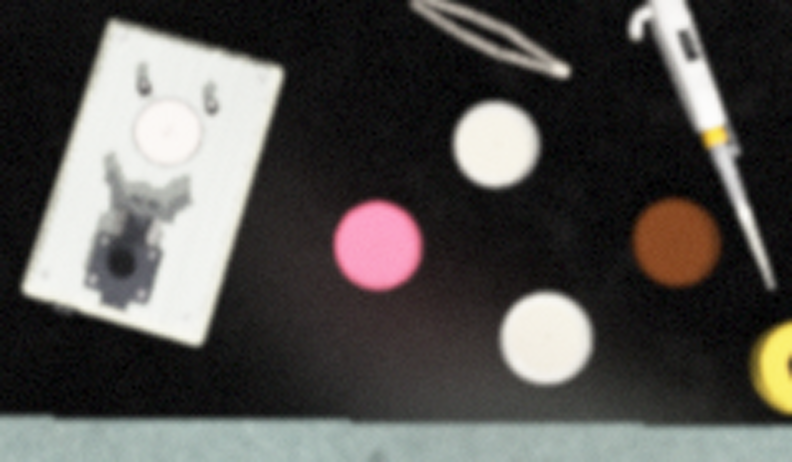

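View pics/scene0.png

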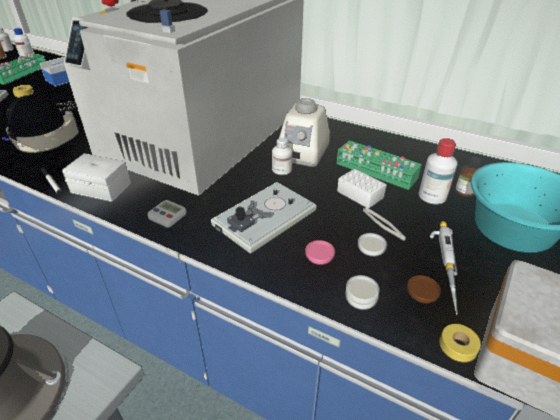

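The single white dish at top px (360,194), about (0.58, -0.386), fits. It lies alone and is one dish high. The others are pink (324,224), brown (415,223) and the white stack (375,252), whose silhouette is larger and taller. Next I'll refine the geometry.

```bash
cat > fit.py <<'E'
from h import *
from scipy.optimize import minimize
def dishpts(x,y,z0=0):
    a=np.linspace(0,2*np.pi,60)
    return [np.array([x+r*np.cos(b),y+r*np.sin(b),z0+z]) for r,z in((.0295,.014),(.0295,.006),(.026,0)) for b in a]
def stagepts(x,y,th):
    c,s=np.cos(th),np.sin(th)
    return [np.array([x+c*a-s*b,y+s*a+c*b,z]) for a in(-.135,.07) for b in(-.065,.065) for z in(.0,.026)]
def fit(pts,v0,mask,p,R,t,S=4):
    M=cv2.resize(mask,None,fx=S,fy=S,interpolation=cv2.INTER_LINEAR)>127
    def cost(v):
        q=np.array([px(X,p,R,t) for X in pts(*v)]); h=cv2.convexHull(((q+.5)*S-.5).round(2).astype(np.float32))
        m=np.zeros(M.shape,np.uint8); cv2.fillConvexPoly(m,(h*16).round().astype(np.int32),1,shift=4)
        return (m.astype(bool)^M).sum()/M.sum()
    n=len(v0); sim=np.vstack([v0]+[np.array(v0)+np.eye(n)[i]*(.006 if i<2 else .05) for i in range(n)])
    r=minimize(cost,v0,method="Nelder-Mead",options=dict(initial_simplex=sim,xatol=1e-5,fatol=1e-5)); return r.x,r.fun
def blob(im,u,v,thr):
    g=(cv2.cvtColor(im,cv2.COLOR_RGB2GRAY)>thr).astype(np.uint8)
    n,l=cv2.connectedComponents(g); m=(l==l[int(v),int(u)]).astype(np.uint8)*255
    c,_=cv2.findContours(m,cv2.RETR_EXTERNAL,cv2.CHAIN_APPROX_NONE); o=np.zeros_like(m); cv2.drawContours(o,c,-1,255,-1); return o
E
python3 - <<'E'
from fit import *
from scipy.spatial.transform import Rotation as Ro
np.set_printoptions(precision=4,suppress=True)
for n,(du,dv),(su,sv) in(("top",(359,195),(240,190)),("scene",(371,243),(300,205))):
    p,R,t=cam(n); im=np.array(p["pixels"])
    for thr in(100,130):
        m=blob(im,du,dv,thr); print(n,thr,"dish",m.sum()//255,fit(dishpts,[.58,-.387],m,p,R,t))
        m=blob(im,su,sv,thr); print(n,thr,"stage",m.sum()//255,fit(stagepts,[.588,-.152,-.247],m,p,R,t))
    if n=="top":
        for u,v in((210+570/3.3,150+72/3.3),(210+415/3.3,150)): print("tweezer",ray(u,v,0,p,R,t))
    else:
        for q in((195,195),(75,145),(130,190),(70,190),(167,225)): print("obst",q,ray(*q,0,p,R,t))
s=bot.get_state(); o=s["orientation"]; r=Ro.from_quat([o[1],o[2],o[3],o[0]]).as_matrix(); print(r, s["ee_pos"])
E
```

```text
top 100 dish 548 (array([ 0.5845, -0.3872]), np.float64(0.05670926517571885))
top 100 stage 5059 (array([ 0.5856, -0.1549, -0.2818]), np.float64(0.013565604151223128))
top 130 dish 517 (array([ 0.5844, -0.3871]), np.float64(0.03652636671504596))
top 130 stage 4955 (array([ 0.5858, -0.1551, -0.2825]), np.float64(0.0213179272415359))
tweezer [ 0.6402 -0.4462  0.    ]
tweezer [ 0.6942 -0.3347  0.    ]
scene 100 dish 533 (array([ 0.5829, -0.3879]), np.float64(0.038362271234162366))
scene 100 stage 3854 (array([ 0.5912, -0.1528, -0.2743]), np.float64(0.1261433668504703))
scene 130 dish 500 (array([ 0.5835, -0.3875]), np.float64(0.09704852426213106))
scene 130 stage 3763 (array([ 0.5938, -0.1517, -0.2846]), np.float64(0.14919274466812837))
obst (195, 195) [0.5503 0.0446 0.    ]
obst (75, 145) [0.5755 0.4925 0.    ]
obst (130, 190) [0.4894 0.1966 0.    ]
obst (70, 190) [0.4182 0.3249 0.    ]
obst (167, 225) [0.4315 0.0298 0.    ]
[[ 0.      0.2345  0.9721]
 [-0.      0.9721 -0.2345]
 [-1.     -0.      0.0001]] [0.129  0.5347 0.2313]
```

View pics/top0.png

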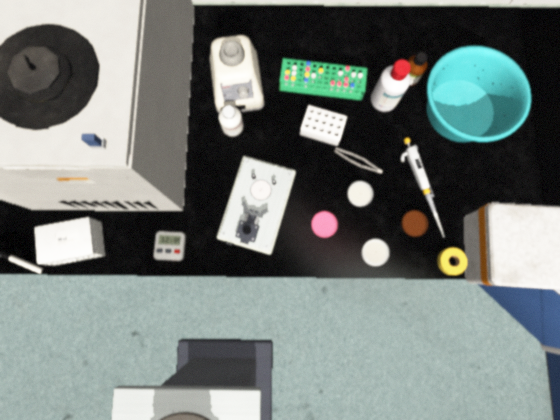

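Stage is about (0.587, -0.1545), yaw -0.28. Dish is about (0.584, -0.387). The tool yaw needs a turn of -0.045 to match the stage's y. The big machine sits at x>0.55, y>0.04, so I'll go around via (0.40, 0.05).

step_arm(
  series=[0.0195, -0.035, 0, 0, 0, 0, 0, 0.039, -0.07, 0, 0, 0, 0, 0, 0.0585, -0.105, 0, 0, 0, 0, 0, 0.078, -0.14, 0, 0, 0, 0, 0, 0.0975, -0.175, 0, 0, 0, 0, 0, 0.117, -0.21, 0, 0, 0, -0.01, 0, 0.1365, -0.245, 0, 0, 0, -0.02, 0, 0.156, -0.28, 0, 0, 0, -0.03, 0, 0.1755, -0.315, 0, 0, 0, -0.04, 0, 0.195, -0.35, 0, 0, 0, -0.045, 0],
)

```text
time_s: 2.43
ee_pos: [0.3246, 0.1829, 0.2316]
orientation: [0.7, 0.1, 0.7, -0.099]
wrist_force: [0.6, -0.5, 0.5]
gripper_width: 1.0
```

step_arm(
  series=[0.0195, -0.035, 0, 0, 0, 0, 0, 0.039, -0.07, 0, 0, 0, 0, 0, 0.0585, -0.105, 0, 0, 0, 0, 0, 0.075, -0.14, 0, 0, 0, 0, 0, 0.093, -0.175, 0, 0, 0, 0, 0, 0.11, -0.21, 0, 0, 0, 0, 0, 0.127, -0.245, 0, 0, 0, 0, 0, 0.144, -0.28, 0, 0, 0, 0, 0, 0.161, -0.315, 0, 0, 0, 0, 0, 0.177, -0.35, 0, 0, 0, 0, 0],
)

```text
time_s: 3.27
ee_pos: [0.5019, -0.1667, 0.2314]
orientation: [0.7, 0.099, 0.7, -0.099]
wrist_force: [0.3, 0.5, 0.4]
gripper_width: 1.001
```

step_arm(
  series=[0.0137, -0.0367, 0, 0, 0, 0, 0, 0.0273, -0.0733, 0, 0, 0, 0, 0, 0.041, -0.11, 0, 0, 0, 0, 0, 0.0547, -0.147, 0, 0, 0, 0, 0, 0.0683, -0.1835, -0.01, 0, 0, 0, 0, 0.082, -0.2205, -0.03, 0, 0, 0, 0, 0.082, -0.2205, -0.06, 0, 0, 0, 0, 0.082, -0.2205, -0.09, 0, 0, 0, 0, 0.082, -0.2205, -0.11, 0, 0, 0, 0, 0.082, -0.2205, -0.11, 0, 0, 0, 0],
)

```text
time_s: 4.1
ee_pos: [0.5805, -0.3831, 0.1146]
orientation: [0.697, 0.102, 0.704, -0.097]
wrist_force: [-1.3, 0.6, -0.7]
gripper_width: 0.998
```

Run:
```python
from h import *
print(bot.get_state()["ee_pos"])
p,R,t=cam("scene"); save(p,"s1.png",(270,130,470,330),3)
print(px([.584,-.3874,.014],p,R,t)-[270,130])
```

```text
[ 0.58046326 -0.38314945  0.11461316]
[101.82265856 111.64041926]
```

View pics/s1.png

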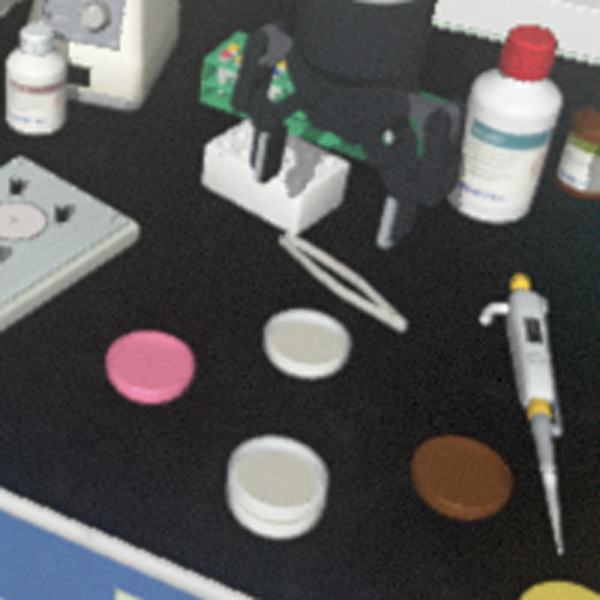

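The single dish is at crop (307,343). The double-layered stack is at (277,487), so the target is confirmed. Descending.

step_arm(
  series=[0, 0, 0, 0, 0, 0, 0, 0, 0, 0, 0, 0, 0, 0, 0, 0, -0.02, 0, 0, 0, 0, 0, 0, -0.04, 0, 0, 0, 0, 0, 0, -0.06, 0, 0, 0, 0, 0, 0, -0.08, 0, 0, 0, 0, 0, 0, -0.09, 0, 0, 0, 0, 0, 0, -0.09, 0, 0, 0, 0, 0, 0, -0.09, 0, 0, 0, 0],
)

```text
time_s: 4.9
ee_pos: [0.5837, -0.3862, 0.0327]
orientation: [0.701, 0.099, 0.7, -0.099]
wrist_force: [-0.6, -0.8, 1.0]
gripper_width: 1.005
```

step_arm(
  series=[0, -0.001, -0.012, 0, 0, 0, 0, 0, -0.001, -0.024, 0, 0, 0, 0, 0, -0.001, -0.035, 0, 0, 0, 0, 0, -0.001, -0.035, 0, 0, 0, 0, 0, -0.001, -0.035, 0, 0, 0, 0],
)

```text
time_s: 5.32
ee_pos: [0.5822, -0.386, -0.0053]
orientation: [0.699, 0.1, 0.701, -0.099]
wrist_force: [1.1, 0.3, 1.0]
gripper_width: 0.998
```

step_arm(
  series=[0, 0, 0, 0, 0, 0, 40, 0, 0, 0, 0, 0, 0, 60, 0, 0, 0, 0, 0, 0, 80, 0, 0, 0, 0, 0, 0, 100, 0, 0, 0, 0, 0, 0, 120, 0, 0, 0, 0, 0, 0, 120, 0, 0, 0, 0, 0, 0, 120, 0, 0, 0, 0, 0, 0, 120],
  squeeze=30,
)

```text
time_s: 5.98
ee_pos: [0.5837, -0.3874, -0.0025]
orientation: [0.701, 0.099, 0.699, -0.1]
wrist_force: [0.6, 1.8, 5.0]
gripper_width: 0.67
```

step_arm(
  series=[0, 0, 0, 0, 0, 0, 120, 0, 0, 0.005, 0, 0, 0, 120, 0, 0, 0.015, 0, 0, 0, 120, 0, 0, 0.03, 0, 0, 0, 120, 0, 0, 0.05, 0, 0, 0, 120, 0, 0, 0.07, 0, 0, 0, 120, 0, 0, 0.08, 0, 0, 0, 120, 0, 0, 0.08, 0, 0, 0, 120, 0, 0, 0.08, 0, 0, 0, 120],
)

```text
time_s: 6.73
ee_pos: [0.5832, -0.3871, 0.0772]
orientation: [0.701, 0.099, 0.7, -0.099]
wrist_force: [0.5, -0.3, -0.6]
gripper_width: 0.665
```

Run:
```python
from h import *
s=bot.get_state();print(s["ee_pos"],s["wrist_force"],s["gripper_width"])
p,R,t=cam("scene"); save(p,"s2.png",(290,110,460,280),3.5)
print((px(s["ee_pos"],p,R,t)-[290,110])*3.5)
```

```text
[ 0.5832414  -0.38709466  0.07716576] [ 0.49568757 -0.2685926  -0.64077438] 0.6654700193582022
[300.98432319 378.97566863]
```

View pics/s2.png

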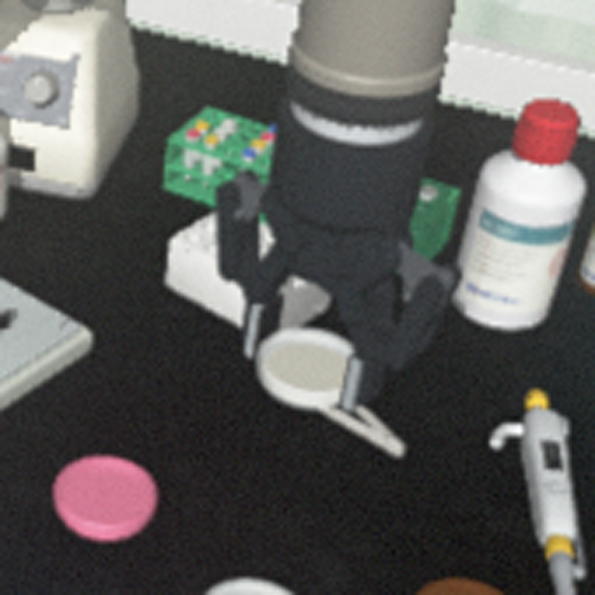

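Dish is held level between the pads at about (308,368). Carrying it over the stage to stage x ≈ -5 mm.

step_arm(
  series=[0, 0.012, 0.01, 0, 0, 0, 120, 0, 0.04, 0.02, 0, 0, 0, 120, 0, 0.07, 0.02, 0, 0, 0, 120, 0, 0.1, 0.02, 0, 0, 0, 120, 0, 0.13, 0.02, 0, 0, 0, 120, 0, 0.16, 0.02, 0, 0, 0, 120, 0, 0.19, 0.02, 0, 0, 0, 120, -0.001, 0.215, 0.02, 0, 0, 0, 120, -0.001, 0.23, 0.02, 0, 0, 0, 120, -0.001, 0.234, 0.02, 0, 0, 0, 120],
)

```text
time_s: 7.62
ee_pos: [0.582, -0.146, 0.0952]
orientation: [0.699, 0.098, 0.702, -0.095]
wrist_force: [0.5, -0.3, -0.4]
gripper_width: 0.666
```

step_arm(
  series=[0, 0, 0, 0, 0, 0, 120, 0, 0, 0, 0, 0, 0, 120, 0, 0, -0.01, 0, 0, 0, 120, 0, 0, -0.025, 0, 0, 0, 120, 0, 0, -0.035, 0, 0, 0, 120, 0, 0, -0.035, 0, 0, 0, 120, 0, 0, -0.035, 0, 0, 0, 120],
)

```text
time_s: 8.2
ee_pos: [0.581, -0.1538, 0.0602]
orientation: [0.699, 0.1, 0.701, -0.1]
wrist_force: [-0.0, -0.1, -0.5]
gripper_width: 0.664
```

Run:
```python
from h import *
s=bot.get_state();print(s["ee_pos"],s["wrist_force"],s["gripper_width"])
p,R,t=cam("scene"); save(p,"s3.png",(200,130,340,270),4)
a=cv2.imread("pics/s3.png")
p2,R2,t2=cam("top"); save(p2,"t3.png",(205,150,305,260),5)
# predicted overlay: window centre, posts, knob
def ov(p,R,t,x0,y0,s,im):
    c,sn=np.cos(-.282),np.sin(-.282)
    for a_,b,z in((0,0,.026),(.0245,.0245,.04),(.0245,-.0245,.04),(-.107+.005,0,.067)):
        q=(px([.587+c*a_-sn*b,-.1545+sn*a_+c*b,z],p,R,t)-[x0,y0]+.5)*s
        cv2.circle(im,tuple(int(v) for v in q),3,(0,0,255),-1)
    return im
a=ov(p,R,t,200,130,4,a); b=cv2.imread("pics/t3.png"); b=ov(p2,R2,t2,205,150,5,b)
h=min(a.shape[0],b.shape[0]); f=lambda i:cv2.resize(i,(395,int(i.shape[0]*395/i.shape[1])))
a,b=f(a),f(b); H=max(a.shape[0],b.shape[0]); pad=lambda i:cv2.copyMakeBorder(i,0,H-i.shape[0],0,0,0)
cv2.imwrite("pics/m3.png",np.hstack([pad(a),pad(b)]))
```

```text
[ 0.58095148 -0.1537594   0.06020053] [-0.00711483 -0.13835878 -0.50729563] 0.6636325623176078
```

View pics/m3.png

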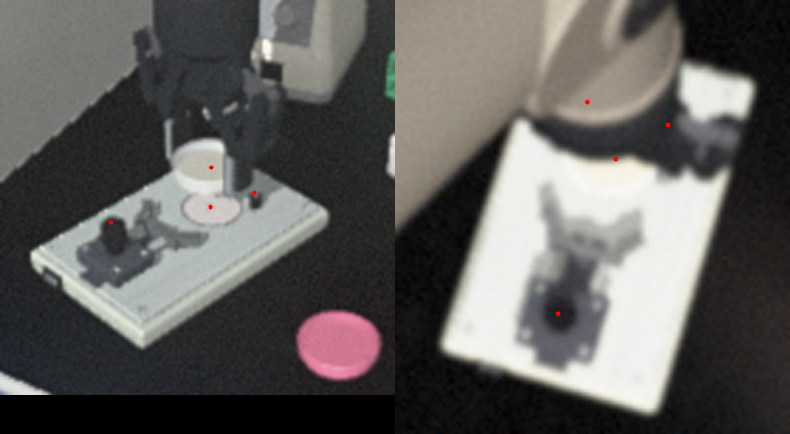

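The overlay dots sit on the window centre (210,207), the post (254,193) and the knob (111,223), so the stage pose is good. Lowering.

step_arm(
  series=[0, 0, -0.01, 0, 0, 0, 120, 0, 0, -0.02, 0, 0, 0, 120, 0, 0, -0.028, 0, 0, 0, 120, 0, 0, -0.033, 0, 0, 0, 120, 0, 0, -0.035, 0, 0, 0, 120, 0, 0, -0.035, 0, 0, 0, 120, 0, 0, -0.035, 0, 0, 0, 120],
)

```text
time_s: 8.88
ee_pos: [0.582, -0.1529, 0.0263]
orientation: [0.7, 0.099, 0.7, -0.099]
wrist_force: [-0.9, 0.5, 0.1]
gripper_width: 0.665
```

step_arm(
  series=[0, 0, -0.001, 0, 0, 0, 120, 0, 0, -0.0015, 0, 0, 0, 120, 0, 0, -0.002, 0, 0, 0, 120, 0, 0, -0.002, 0, 0, 0, 120],
)

```text
time_s: 9.22
ee_pos: [0.5821, -0.1528, 0.0244]
orientation: [0.7, 0.099, 0.7, -0.099]
wrist_force: [-0.3, -0.7, 0.1]
gripper_width: 0.664
```

step_arm(
  series=[0, 0, -0.0007, 0, 0, 0, 120, 0, 0, -0.001, 0, 0, 0, 120, 0, 0, -0.001, 0, 0, 0, 120],
)

```text
time_s: 9.47
ee_pos: [0.5821, -0.1528, 0.0235]
orientation: [0.7, 0.099, 0.7, -0.099]
wrist_force: [-0.4, 0.8, 0.2]
gripper_width: 0.667
```

step_arm(
  series=[0, 0, -0.0007, 0, 0, 0, 120, 0, 0, -0.001, 0, 0, 0, 120, 0, 0, -0.001, 0, 0, 0, 120],
)

```text
time_s: 9.72
ee_pos: [0.5821, -0.1529, 0.0234]
orientation: [0.7, 0.099, 0.7, -0.099]
wrist_force: [-2.6, 1.2, 6.0]
gripper_width: 0.666
```

Light contact (6 N). Releasing and lifting.

step_arm(
  series=[0, 0, 0.0007, 0, 0, 0, 80, 0, 0, 0.0007, 0, 0, 0, 60, 0, 0, 0.0007, 0, 0, 0, 40, 0, 0, 0.0007, 0, 0, 0, 20, 0, 0, 0.0007, 0, 0, 0, 0, 0, 0, 0.0007, 0, 0, 0, 0, 0, 0, 0.001, 0, 0, 0, 0],
)

```text
time_s: 10.3
ee_pos: [0.5819, -0.1528, 0.0232]
orientation: [0.7, 0.099, 0.7, -0.099]
wrist_force: [1.7, 0.6, 0.8]
gripper_width: 1.003
```

step_arm(
  series=[0, 0, 0.01, 0, 0, 0, 0, 0, 0, 0.025, 0, 0, 0, 0, 0, 0, 0.045, 0, 0, 0, 0, 0, 0, 0.07, 0, 0, 0, 0, -0.02, 0.005, 0.1, 0, 0, 0, 0, -0.05, 0.014, 0.12, 0, 0, 0, 0, -0.08, 0.023, 0.12, 0, 0, 0, 0, -0.094, 0.027, 0.12, 0, 0, 0, 0, -0.094, 0.027, 0.12, 0, 0, 0, 0, -0.094, 0.027, 0.12, 0, 0, 0, 0],
)

```text
time_s: 11.13
ee_pos: [0.4883, -0.1256, 0.1442]
orientation: [0.701, 0.1, 0.699, -0.099]
wrist_force: [0.3, 0.8, 0.2]
gripper_width: 1.0
```

```bash
cat > look.py <<'E'
from h import *
import sys
np.set_printoptions(precision=4,suppress=True)
def show(name):
    s=bot.get_state();print(s["time_s"],s["ee_pos"],s["wrist_force"],s["gripper_width"])
    ims=[]
    for n,(x0,y0,x1,y1) in(("scene",(205,150,325,270)),("top",(210,150,305,255))):
        p,R,t=cam(n); save(p,"tmp.png",(x0,y0,x1,y1),4); ims.append(cv2.resize(cv2.imread("pics/tmp.png"),(390,430)))
        for k in("dish","jaw_knob"):
            for d in spotter.tip_of(k,p)[:5]:
                X=w(d["point"],R,t); e=X[:2]-[.587,-.1545]; c,sn=np.cos(-.282),np.sin(-.282)
                if abs(e).max()<.16: print(n,k,round(d["conf"],2),"stage frame",np.array([c*e[0]+sn*e[1],-sn*e[0]+c*e[1],X[2]]),px(X,p,R,t).round())
    cv2.imwrite("pics/"+name,np.hstack(ims))
show(sys.argv[1])
E
python3 look.py m4.png
```

```text
11.1333 [ 0.4883 -0.1256  0.1442] [0.2532 0.8133 0.1635] 0.9995568640228751
scene dish 0.75 stage frame [-0.0033 -0.0047  0.0292] [275. 203.]
scene dish 0.59 stage frame [-0.0326 -0.1618 -0.0025] [318. 255.]
scene jaw_knob 0.94 stage frame [-0.0985  0.0035  0.059 ] [239. 210.]
scene jaw_knob 0.3 stage frame [-0.0052 -0.0025  0.0278] [273. 204.]
top dish 0.69 stage frame [-0.0069  0.0022  0.0271] [259. 192.]
top jaw_knob 0.62 stage frame [-0.1047  0.0036  0.058 ] [244. 230.]
```

View pics/m4.png

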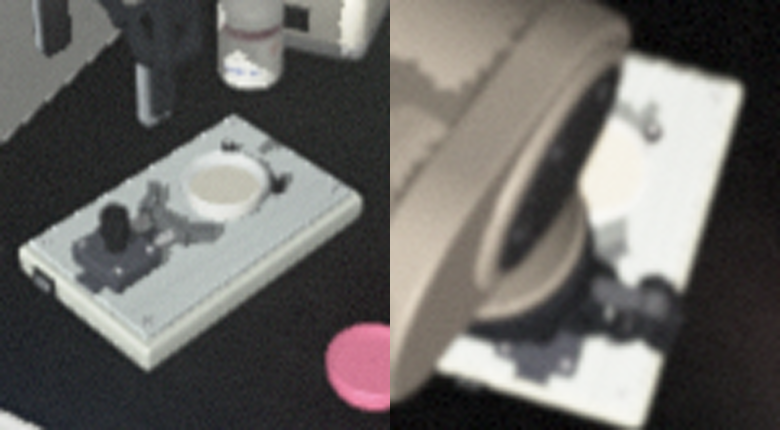

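Dish lies flat at (227,188), between the posts and the fork. The tool is over the knob; descending to grip it, with tips staying above the carriage.

step_arm(
  series=[0, 0, -0.02, 0, 0, 0, 0, 0, 0, -0.04, 0, 0, 0, 0, 0, 0, -0.06, 0, 0, 0, 0, 0, 0, -0.08, 0, 0, 0, 0, 0, 0, -0.092, 0, 0, 0, 0, 0, 0, -0.097, 0, 0, 0, 0, 0, 0, -0.097, 0, 0, 0, 60, 0, 0, -0.097, 0, 0, 0, 120, 0, 0, -0.097, 0, 0, 0, 150, 0, 0, -0.097, 0, 0, 0, 165],
  squeeze=40,
)

```text
time_s: 12.27
ee_pos: [0.4891, -0.1262, 0.0474]
orientation: [0.701, 0.099, 0.699, -0.099]
wrist_force: [-0.8, -0.7, 0.8]
gripper_width: 0.454
```

step_arm(
  series=[0, 0, 0, 0, 0, 0, 180, 0, 0, 0, 0, 0, 0, 195, 0, 0, 0, 0, 0, 0, 210, 0, 0, 0, 0, 0, 0, 230, 0, 0, 0, 0, 0, 0, 230, 0, 0, 0, 0, 0, 0, 230],
)

```text
time_s: 12.77
ee_pos: [0.4888, -0.1249, 0.0471]
orientation: [0.701, 0.1, 0.7, -0.098]
wrist_force: [-1.3, 1.4, 6.0]
gripper_width: 0.191
```

Knob gripped. Sliding along the stage's +x.

step_arm(
  series=[0.0024, -0.0007, 0, 0, 0, 0, 230, 0.0048, -0.0014, 0, 0, 0, 0, 230, 0.0072, -0.0021, 0, 0, 0, 0, 230, 0.0096, -0.0028, 0, 0, 0, 0, 230, 0.012, -0.0035, 0, 0, 0, 0, 230, 0.0144, -0.0042, 0, 0, 0, 0, 230, 0.0168, -0.0049, 0, 0, 0, 0, 230, 0.0192, -0.0056, 0, 0, 0, 0, 230, 0.0216, -0.0063, 0, 0, 0, 0, 230, 0.024, -0.007, 0, 0, 0, 0, 230],
)

```text
time_s: 13.6
ee_pos: [0.5105, -0.1312, 0.0471]
orientation: [0.699, 0.1, 0.702, -0.098]
wrist_force: [-5.7, 3.7, 12.6]
gripper_width: 0.19
```

step_arm(
  series=[0.001, -0.0003, 0, 0, 0, 0, 230, 0.002, -0.0006, 0, 0, 0, 0, 230, 0.003, -0.0009, 0, 0, 0, 0, 230, 0.004, -0.0012, 0, 0, 0, 0, 230, 0.004, -0.0012, 0, 0, 0, 0, 230],
)

```text
time_s: 14.02
ee_pos: [0.5143, -0.1323, 0.047]
orientation: [0.699, 0.1, 0.702, -0.098]
wrist_force: [-5.2, 4.6, 11.6]
gripper_width: 0.194
```

step_arm(
  series=[0.001, -0.0003, 0.0005, 0, 0, 0, 230, 0.002, -0.0006, 0.001, 0, 0, 0, 230, 0.003, -0.0009, 0.001, 0, 0, 0, 230, 0.004, -0.0012, 0.001, 0, 0, 0, 230, 0.004, -0.0012, 0.001, 0, 0, 0, 230, 0.004, -0.0012, 0.001, 0, 0, 0, 230],
)

```text
time_s: 14.52
ee_pos: [0.5168, -0.133, 0.0471]
orientation: [0.697, 0.1, 0.703, -0.098]
wrist_force: [-5.8, 5.1, 8.8]
gripper_width: 0.187
```

step_arm(
  series=[0.001, -0.0003, 0, 0, 0, 0, 230, 0.002, -0.0006, 0, 0, 0, 0, 230, 0.003, -0.0009, 0, 0, 0, 0, 230, 0.003, -0.0009, 0, 0, 0, 0, 230, 0.003, -0.0009, 0, 0, 0, 0, 230],
)

```text
time_s: 14.93
ee_pos: [0.5176, -0.1333, 0.0471]
orientation: [0.696, 0.101, 0.704, -0.097]
wrist_force: [-11.3, 5.4, 15.0]
gripper_width: 0.188
```

step_arm(
  series=[0.001, -0.0003, 0, 0, 0, 0, 230, 0.002, -0.0006, 0, 0, 0, 0, 230, 0.003, -0.0009, 0, 0, 0, 0, 230, 0.003, -0.0009, 0, 0, 0, 0, 230, 0.003, -0.0009, 0, 0, 0, 0, 230],
)

```text
time_s: 15.35
ee_pos: [0.5176, -0.1332, 0.047]
orientation: [0.694, 0.102, 0.707, -0.096]
wrist_force: [-15.9, 6.9, 19.5]
gripper_width: 0.193
```

```bash
python3 look.py m5.png
```

```text
15.35 [ 0.5176 -0.1332  0.047 ] [-15.9017   6.9423  19.5338] 0.1927918099783539
scene dish 0.85 stage frame [-0.0005 -0.0014  0.0265] [275. 203.]
scene dish 0.6 stage frame [-0.0339 -0.1632 -0.005 ] [318. 257.]
scene jaw_knob 0.56 stage frame [-0.0702  0.0004  0.0593] [250. 205.]
top dish 0.54 stage frame [-0.0052  0.0051  0.0262] [258. 191.]
top jaw_knob 0.57 stage frame [-0.0747  0.0019  0.0543] [249. 218.]
```

View pics/m5.png

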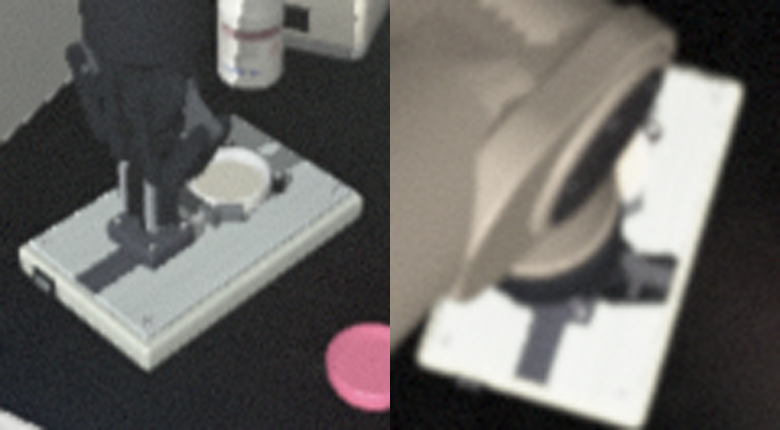

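The jaw is stopped against its end stop: no further travel at 17 N, and the knob is at stage x ≈ -72 mm as expected. Unloading, then letting go.

step_arm(
  series=[-0.0015, 0.0004, 0, 0, 0, 0, 230, -0.003, 0.0008, 0, 0, 0, 0, 230, -0.0045, 0.0013, 0, 0, 0, 0, 230, -0.0045, 0.0013, 0, 0, 0, 0, 230, -0.0045, 0.0013, 0, 0, 0, 0, 230],
)

```text
time_s: 16.07
ee_pos: [0.5176, -0.1332, 0.0471]
orientation: [0.697, 0.101, 0.703, -0.097]
wrist_force: [-8.3, 4.6, 9.4]
gripper_width: 0.191
```

step_arm(
  series=[-0.001, 0.0003, 0, 0, 0, 0, 230, -0.0025, 0.0007, 0, 0, 0, 0, 230, -0.0025, 0.0007, 0, 0, 0, 0, 220, -0.0025, 0.0007, 0, 0, 0, 0, 190, -0.0025, 0.0007, 0, 0, 0, 0, 150, -0.0025, 0.0007, 0, 0, 0, 0, 100, -0.0025, 0.0007, 0, 0, 0, 0, 90, -0.0025, 0.0007, 0, 0, 0, 0, 90, -0.0025, 0.0007, 0.0, 0, 0, 0, 90],
)

```text
time_s: 16.82
ee_pos: [0.5191, -0.1354, 0.0473]
orientation: [0.7, 0.099, 0.7, -0.1]
wrist_force: [-0.3, -0.3, -1.0]
gripper_width: 0.651
```

step_arm(
  series=[0, 0, 0.015, 0, 0, 0, 90, 0, 0, 0.035, 0, 0, 0, 90, 0, 0, 0.06, 0, 0, 0, 90, 0, 0, 0.09, 0, 0, 0, 90, -0.03, 0.01, 0.12, 0, 0, 0, 90, -0.06, 0.03, 0.14, 0, 0, 0, 90, -0.085, 0.06, 0.15, 0, 0, 0, 90, -0.1, 0.09, 0.15, 0, 0, 0, 90, -0.11, 0.12, 0.15, 0, 0, 0, 90, -0.115, 0.15, 0.15, 0, 0, 0, 90],
)

```text
time_s: 17.65
ee_pos: [0.4025, 0.0161, 0.1977]
orientation: [0.7, 0.1, 0.7, -0.099]
wrist_force: [0.5, -0.2, -0.7]
gripper_width: 0.648
```

step_arm(
  series=[-0.01, 0.035, 0, 0, 0, 0, 90, -0.02, 0.07, 0, 0, 0, 0, 90, -0.03, 0.105, 0, 0, 0, 0, 90, -0.04, 0.13, 0, 0, 0, 0, 90, -0.045, 0.15, 0, 0, 0, 0, 90, -0.045, 0.15, 0, 0, 0, 0, 90, -0.045, 0.15, 0, 0, 0, 0, 90],
)

```text
time_s: 18.23
ee_pos: [0.3588, 0.1656, 0.1973]
orientation: [0.7, 0.098, 0.7, -0.098]
wrist_force: [-0.0, -0.2, 0.2]
gripper_width: 0.646
```

```bash
python3 look.py m6.png
python3 - <<'E'
from fit import *
np.set_printoptions(precision=4,suppress=True)
for n in("top","scene"):
    p,R,t=cam(n)
    for k in("timer","stack_upper","stack_lower"):
        for d in spotter.tip_of(k,p)[:1]: print(n,k,w(d["point"],R,t))
E
```

```text
18.2333 [0.3588 0.1656 0.1973] [-0.0129 -0.2192  0.2196] 0.6464838843889467
scene dish 0.7 stage frame [ 0.0028 -0.0018  0.0297] [276. 201.]
scene dish 0.65 stage frame [-0.0336 -0.1621 -0.002 ] [318. 255.]
scene jaw_knob 0.57 stage frame [-0.0671 -0.0003  0.0598] [252. 204.]
scene jaw_knob 0.5 stage frame [ 0.0016  0.0018 -0.0043] [274. 213.]
top dish 0.94 stage frame [-0.0018  0.0037  0.0284] [259. 190.]
top dish 0.78 stage frame [-0.0304 -0.1647  0.005 ] [325. 224.]
top jaw_knob 0.91 stage frame [-0.0734  0.0044  0.0568] [248. 217.]
top jaw_knob 0.22 stage frame [-0.0002  0.0044  0.0281] [259. 189.]
top timer [0.4565 0.0499 0.006 ]
top stack_upper [ 0.448  -0.4116  0.0191]
top stack_lower [ 0.4454 -0.4158  0.002 ]
scene timer [0.4614 0.0518 0.    ]
scene stack_upper [ 0.4474 -0.4117  0.0115]
scene stack_lower [ 0.4466 -0.4126 -0.0024]
```

View pics/m6.png

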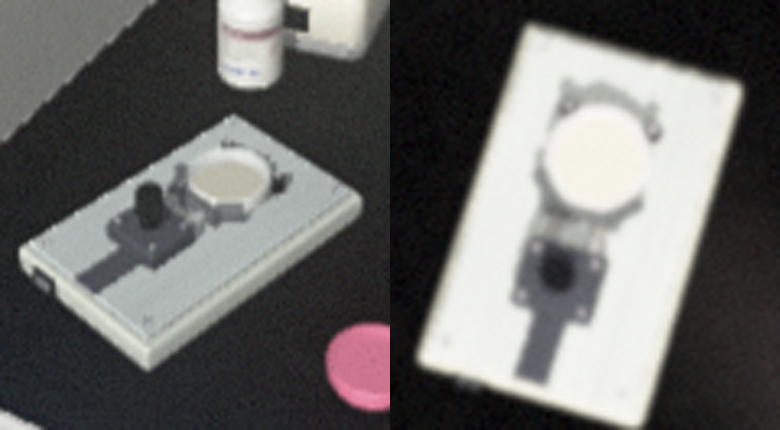

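The dish at (228,185) in the scene half of the picture sits flat between both posts and the fork. The jaw is home, and the timer and stack read unchanged.

```bash
python3 -c "from cell import bot; print(bot.job_done())"
```

```text
the job is handed in; nothing more can be done
None
```

The single white dish is on the light stage, level and released, and the jaw has been slid home by its knob. The job was handed in with the arm clear of the stage, at about 18.5 s of the 56 s allowed.

- **Jaw:** it moved about 30 mm, from a start of about 5 mm. It then stopped dead with the push at about 17 N along the slide. The knob read -67 and -73 mm along the stage's x, against -72 mm expected at home.
- **Dish:** the last picture shows it against both posts and held by the fork. The two cameras put it at +3 and -2 mm from centre along x, and -2 and +4 mm along y. They disagree by about the networks' 4 mm error.
- **Bystanders:** the timer and the stacked pair read the same as at the start, within that error.
- **Not checked directly:** I could not measure how far the fork's springs are pressed. I inferred it from the jaw stopping and the picture.

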